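Put the date stamp away in its sprung-flap ink-pad box

TASK

Put the wooden-headed date stamp away in its ink-pad box: push its foot down between the two sprung flaps in the top of the box, holding them open with the stamp, then press the stamp on down until it sits firmly but gently on the springy ink pad hidden inside, and let the flaps close over it. Do not force the box or the pad, and leave the other things on the counter where they are.

Things in the scene. Friction and masses are not known exactly. Their poses are not given: they have to be found in the camera images.
- stamp_mid (a point): Centre of the date stamp, half-way up (33 mm above its underside). It stands upright: a black foot 30 mm (its x) by 44 mm (its y), 24 mm high, and on it a round wooden head up to 28 mm across, from 24 to 66 mm height. 60 g. z points up. It fits the box either way round (half a turn).
- keeper: The ink-pad box: grey, upright, fixed to the counter, 53 mm (x) by 64 mm (y), 132 mm high, on a flange of 86 x 100 mm; origin at the centre of its underside, z up. Its pocket, open at the top only, is 41 mm (x) by 52 mm (y), with 6 mm walls; it takes the stamp with the foot's 30 mm along the box's x and its 44 mm along y.
- mouth (a point): Centre of the mouth, level with the top of the box, axes as the box's. 55 to 90 mm below it a leaf spring on the +x wall presses the foot to the -x wall with about 4 N, and the flaps grip it higher up: let go, the stamp does not fall in but stays, and must be pushed down against 1 to 8 N of friction. Shut fingers fit into the mouth to push on the head.
- ink_pad (a joint): How far the springy ink pad at the bottom is pressed down, m: 0 = untouched; 3 N per mm; over 0.005 squeezes out the ink. The pad's top lies 89 to 99 mm below the mouth (differs each time, cannot be seen), so the top of the stamp's head ends 23 to 33 mm below the mouth.
- tape: Roll of tape lying on the counter, 62 mm across, 19 mm high; origin at its underside. Leave alone.
- tub: Small round tub, 72 mm across, 71 mm high; origin at its underside. Leave alone.
- tin: Flat tin, 63 x 105 x 24 mm; origin at its underside. Leave alone.
- flap_near (a joint): Flap on the -x side of the mouth: steel plate 17.5 mm (x) by 49 mm (y), hinged 19 mm from the mouth's centre, 4 mm below the box's top; rad: 0 = shut (level), 1.5 = hanging down inside. Its spring shuts it (1 N at the free edge at first, 2.5 N when it hangs); the stamp's foot, which bears near the hinges, needs up to 16 N to open both. It opens only downward and shuts by itself above a stamp that is home.
- flap_far (a joint): The same flap on the +x side of the mouth, its mirror image.
Mind the look-alikes: they are no part of the job. Of the things that look like the keeper, take the one that is nearest to the robot's base at the start.

How it is judged:
On the way, in this order (a step that is already met when the one before it is completed fails the run):
1. the stamp's foot is in the mouth and holds both flaps open (value of joint each of flap_near, flap_far above 0.7 rad and horizontal distance between stamp_mid and mouth below 0.018 m and z of stamp_mid in the frame of mouth below 0.015 m and angle between stamp_mid's own z axis and vertical below 0.35 rad), for 0.1 s.
2. the stamp is pressed firmly on the ink pad (pad down at least 1.5 mm, 4.5 N) (value of joint ink_pad above 0.0015 m and horizontal distance between stamp_mid and mouth below 0.018 m and z of stamp_mid in the frame of mouth below -0.053 m), for 0.1 s.
At the end, for the whole second after the job is handed in: The stamp stands upright (within 7 degrees) and at rest inside the box with its foot on the ink pad (bearing on it, its centre at least 53 mm below the mouth and within 18 mm of the mouth's axis), and both flaps are shut above it (within 0.1 rad) (value of joint ink_pad above 8e-05 m and z of stamp_mid in the frame of mouth below -0.053 m and horizontal distance between stamp_mid and mouth below 0.018 m and angle between stamp_mid's own z axis and vertical below 0.12 rad and linear speed of date_stamp below 0.02 m/s and value of joint each of flap_near, flap_far below 0.1 rad); the robot touches nothing.
It fails at once if the ink pad is squeezed too hard (pressed down more than 5 mm, 15 N) (value of joint ink_pad above 0.005 m).
It fails at once if the robot pushes on the box or flaps with more than 25 N (contact force between any of the fingers, the arm and keeper above 25 N).
It fails at once if the stamp is forced against the box with more than 30 N (contact force between date_stamp and keeper above 30 N).
It fails at once if a bystander is moved more than 30 mm (distance of any of tape, tub, tin from where it was at the start of the episode above 0.03 m).
It also fails if it takes over 61 s, if anything falls off the work surface, if the arm or the gripper's body presses on something with over 40 N, if the wrist force passes 120 N, or if a joint passes its speed limit or range.

ROBOT

A 6-joint arm with a two-finger parallel gripper is mounted at the origin on a cart in front of the work surface, level with it; the furniture and walls round the work are solid. World frame = base frame: x ahead of the robot, y to its left, z up, the work surface at z = 0. Lengths are in m, angles in rad, forces in N, time in s.
With the tool pointing down it reaches from about 0.325 to 0.75 m from the base axis. Payload 7.6 kg.
Tool frame: the origin (TCP) lies at the centre of the arm's flange, where the gripper is bolted on; the fingertips stand 173 mm ahead of it and the grasp point (between the pads) lies 155 mm ahead of it; z points along the fingers, y is the direction in which the jaws open and shut (so a half turn about z gives the same grasp; the last joint's range is limited). The gripper opens to 85 mm and grips with 20 to 120 N. Pads are 22 mm wide; open, the fingers measure 114 mm over their backs; the gripper's body (76 mm by 85 mm) begins 54 mm behind the grasp point. The pads swing forward as they close: fully open they stand 13 mm farther back than shut.
Start: joints at [-1.407, 0.052, 1.401, -0, 1.689, -0.07], TCP at [0.122, -0.511, 0.405] pointing down, gripper open.
Joint ranges: [-2.9, 2.9], [-0.91, 2.17], [0.12, 2.37], [-1.06, 4.2], [0.26, 2.73], [-2.93, 2.93]. Speed limits (rad/s): [2.57, 2.57, 3.01, 3.14, 3.14, 3.14].

INTERFACE

Orientations are given as a 3x3 rotation matrix whose columns are the frame's x, y, z axes.
In Python, from workcell import env gives the robot as it stands.
- The arm moves only by the tool apply_moves, never from a script. Its argument "targets" is text: rows parted by semicolons, each of 6 numbers parted by spaces: the shift along the tool's x, y, z in cm, then the turn, a rotation vector about the tool's x, y, z in rad. A call has 1 to 20 rows; each row is the pose to reach, as a shift and turn from the pose commanded when the call began, along the tool's axes at that moment; what a row does not reach only later rows make up. A row lasts 1/12 s, in which the tool goes at most 41.7 mm and 7.16 degrees, less where a joint would pass 70% of its speed; a pose out of reach is approached as far as the arm can. A call with a gripper value outside its range is refused whole. "claw" is the closure, from 0 (fully open) to 1 (shut), set as the call begins (left out, the last holds). The fingers move at their own pace and stop on an object; the grip force is fixed at half the most. Time passes only in rows, so rows that repeat a pose let the fingers close. It gives the time, the measured TCP pose, the force and the opening at its end, in the units of the state.
- env.get_state(): the state, without advancing time (a new reading comes with each control period).
- env.camera(name): name is "scene" or "top"; returns the picture (420x560x3 uint8, red, green, blue); there is no depth.
- env.camera_info(name): a dict with "mtx" (3x3 intrinsics, pixels), "R" (3x3) and "t" (3): a world point X has camera coordinates R X + t. Camera axes: x right, y down, z forward; pixel columns grow to the right and rows downward; lengths in m; the calibration is good to about 2 mm. A picture is of the moment at which its call begins. camera_info takes no time and is no camera call.
- env.sign_off(): hands the job in, once; it reports no verdict.
The state is a dict: "t": time; "q": joint angles; "qd": joint speeds; "tau": joint torques, N m; "tcp_pos": TCP position; "orientation": TCP orientation; "contact_force": force on the tool from outside, world axes, zero at the start; "ft_torque": the same for the moment, N m; "gripper_width": finger opening in m.
Only numpy, scipy, OpenCV 4.12 (cv2) and the standard library are available. Lean on these libraries where they do the work, as an engineer would, in place of code of your own. Each camera call takes 0.05 s, during which the arm holds its last target.

## Working session

There is one attempt and no reset: what is moved stays moved. The work goes in short steps, Python scripts to look and compute and a tool call to move; the robot and the scene stay as the last step left them, time stands still between calls to the robot, and variables do not carry over. Pictures are saved under pics/ and viewed, and the job is handed in when it is done.

Besides the shell and the picture viewer there is one more tool, called after ">>>" in YAML: its name, and indented under it one key for each argument. apply_moves: Moves the arm, as the interface text tells. Its arguments: {"type":"object","properties":{"targets":{"type":"string"},"claw":{"type":"number"}},"required":["targets"]}

```bash
mkdir -p pics; ls
python3 - <<'E'
from workcell import env
import cv2
for n in ("scene","top"):
    im=env.camera(n); cv2.imwrite(f"pics/{n}0.png",im[:,:,::-1])
    i=env.camera_info(n); print(n,i)
s=env.get_state(); print(s)
E
```

```text
pics
scene {'mtx': array([[510.34225574,   0.        , 279.40400987],
       [  0.        , 510.34225574, 214.62523472],
       [  0.        ,   0.        ,   1.        ]]), 'R': array([[-0.80927452, -0.5874291 , -0.00134054],
       [-0.39391369,  0.54436719, -0.74060541],
       [ 0.43578292, -0.59882503, -0.67193886]]), 't': array([0.33828255, 0.3918395 , 1.31242435])}
top {'mtx': array([[530.28206609,   0.        , 279.63832397],
       [  0.        , 530.28206609, 210.83937879],
       [  0.        ,   0.        ,   1.        ]]), 'R': array([[-0.00655131, -0.99985524, -0.01570278],
       [-0.99912884,  0.00719214, -0.04110768],
       [ 0.04121466,  0.0154198 , -0.99903132]]), 't': array([-0.17205657,  0.52984162,  1.59036021])}
{'t': 0.1, 'q': array([-1.40727807e+00,  5.27787720e-02,  1.40164887e+00, -2.65086523e-05,
        1.68861351e+00, -7.02682788e-02]), 'qd': array([ 0.00118801, -0.00171493, -0.00510575, -0.00220491, -0.00053886,
       -0.0004589 ]), 'tau': array([ 1.25137416e-03, -3.82581246e+01, -3.60986316e+01, -4.47899936e-05,
        4.82301082e-03,  3.07193375e-05]), 'tcp_pos': array([ 0.12165377, -0.5106796 ,  0.4039409 ]), 'orientation': array([[ 9.72796900e-01,  2.31659498e-01, -2.61774493e-04],
       [ 2.31659634e-01, -9.72795859e-01,  1.42488454e-03],
       [ 7.54348942e-05, -1.44676585e-03, -9.99998951e-01]]), 'contact_force': array([ 0.08760584,  0.35522988, -0.13806955]), 'ft_torque': array([-0.0441079 ,  0.09379255,  0.06517718]), 'gripper_width': 0.08510521666086333}
```

View pics/scene0.png

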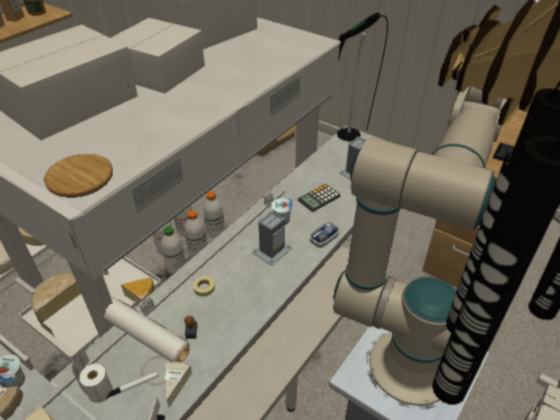

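View pics/top0.png

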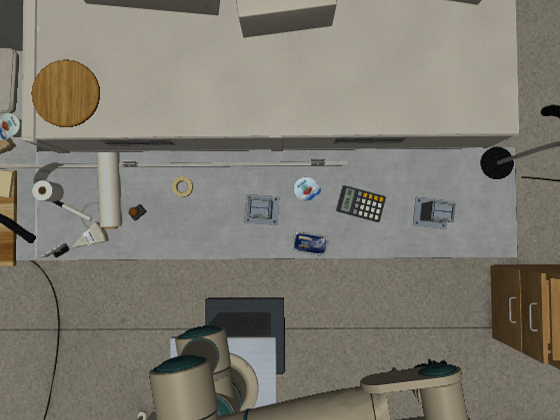

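In the top view, the stamp is at about (138,212). There are two box candidates, at (262,208) and (435,212); in the scene view they appear at (272,235) and (355,157). Next I'll enlarge both and measure their distance from the base.

```bash
cat > h.py <<'E'
import numpy as np, cv2
from workcell import env
I={n:env.camera_info(n) for n in("scene","top")}
def proj(n,X):
    i=I[n]; c=np.atleast_2d(X)@i['R'].T+i['t']; p=c@i['mtx'].T; return p[:,:2]/p[:,2:]
def ray(n,uv):
    i=I[n]; d=i['R'].T@np.linalg.inv(i['mtx'])@np.array([uv[0],uv[1],1.]); o=-i['R'].T@i['t']; return o,d/np.linalg.norm(d)
def onz(n,uv,z):
    o,d=ray(n,uv); return o+d*(z-o[2])/d[2]
E
python3 - <<'E'
from h import *
print(proj("top",[[0,0,0]]),[onz("top",p,.13).round(3) for p in((262,208),(435,212))], onz("top",(138,212),.03))
t=cv2.imread("pics/top0.png"); s=cv2.imread("pics/scene0.png")
a=cv2.resize(t[180:240,100:200],None,fx=7,fy=7,interpolation=cv2.INTER_CUBIC)
b=cv2.resize(t[180:240,220:320],None,fx=7,fy=7,interpolation=cv2.INTER_CUBIC)
cv2.imwrite("pics/c1.png",a);cv2.imwrite("pics/c2.png",b)
cv2.imwrite("pics/c3.png",cv2.resize(s[195:270,230:330],None,fx=7,fy=7,interpolation=cv2.INTER_CUBIC))
cv2.imwrite("pics/c4.png",cv2.resize(s[300:350,160:225],None,fx=9,fy=9,interpolation=cv2.INTER_CUBIC))
cv2.imwrite("pics/c5.png",cv2.resize(t[180:240,390:490],None,fx=7,fy=7,interpolation=cv2.INTER_CUBIC))
E
```

```text
[[222.26860747 387.50722344]] [array([ 0.532, -0.128,  0.13 ]), array([ 0.517, -0.609,  0.13 ])] [0.52737789 0.24765873 0.03      ]
```

View pics/c1.png

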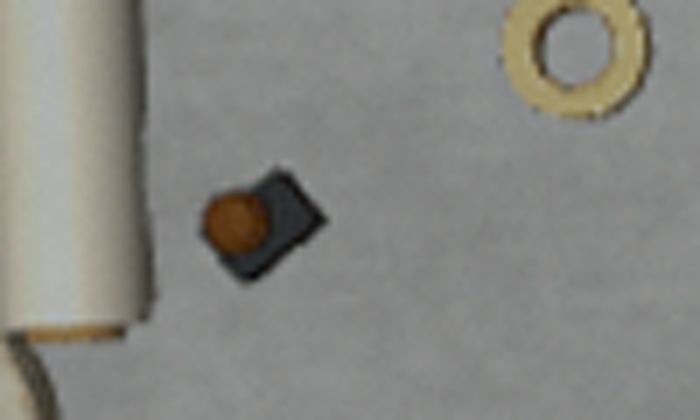

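View pics/c2.png

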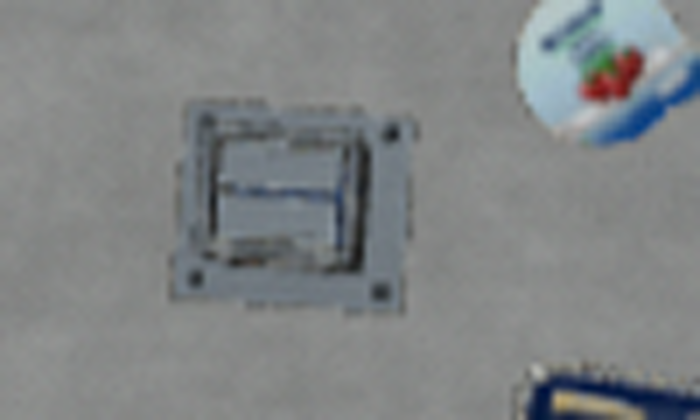

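View pics/c3.png

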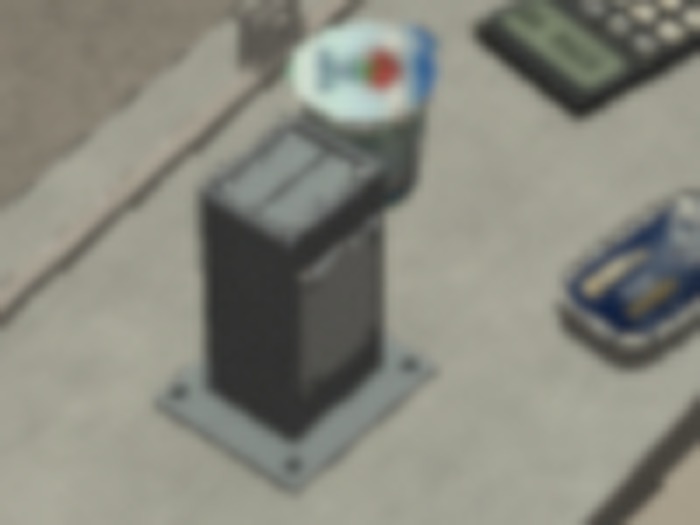

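View pics/c4.png

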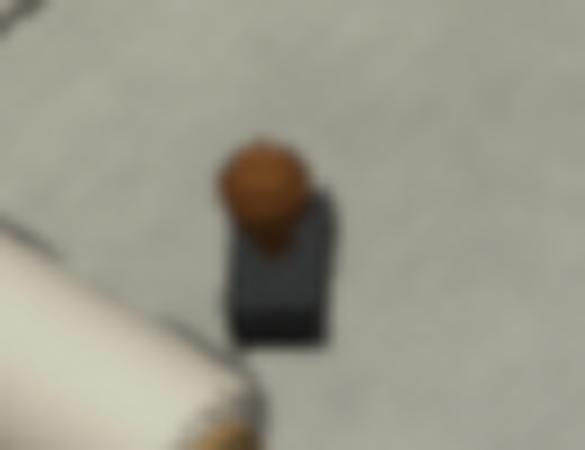

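View pics/c5.png

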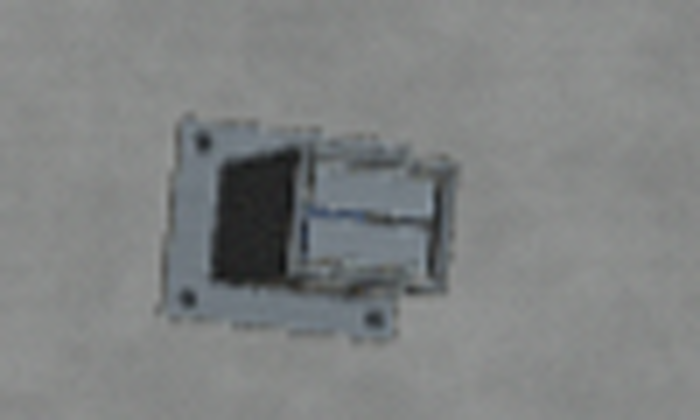

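The keeper is the box at top (262,208). It lies about 0.55 m from the base, against about 0.80 m for the one at (435,212), and its enlarged crop shows two shut flaps whose slit runs along world y. The stamp is at (138,212) with a 30 x 44 mm foot turned about 40°. Now the precise measurement.

```bash
cat > m.py <<'E'
from h import *
def tri(u,v):
    o1,d1=ray("top",u);o2,d2=ray("scene",v)
    A=np.stack([d1,-d2],1); s=np.linalg.lstsq(A,o2-o1,rcond=None)[0]
    a,b=o1+s[0]*d1,o2+s[1]*d2
    return (a+b)/2,np.linalg.norm(a-b)
def big(m):
    n,l,st,c=cv2.connectedComponentsWithStats(m.astype(np.uint8)); k=1+np.argmax(st[1:,4]); return (l==k).astype(np.uint8),c[k],st[k]
def wood(im,x0,x1,y0,y1):
    h=cv2.cvtColor(im,cv2.COLOR_RGB2HSV); m=np.zeros(im.shape[:2],bool); 
    m[y0:y1,x0:x1]=((h[...,1]>130)&(h[...,0]<20)&(h[...,2]>40))[y0:y1,x0:x1]; return big(m)
E
python3 - <<'E'
from m import *
t=cv2.imread("pics/top0.png")[:,:,::-1].copy(); s=cv2.imread("pics/scene0.png")[:,:,::-1].copy()
a=wood(t,120,155,195,230); b=wood(s,178,200,310,330)
print(a[1:],b[1:]); 
cs=cv2.minEnclosingCircle(cv2.findContours(b[0],0,2)[0][0]); ct=cv2.minEnclosingCircle(cv2.findContours(a[0],0,2)[0][0]);print(ct,cs)
print("head",tri(ct[0],cs[0]),tri(a[1],cs[0]))
# foot: dark or wood mask in top
g=t.max(2); m=np.zeros(g.shape,bool); m[195:230,122:155]=(g<75)[195:230,122:155]
f=big(m|(a[0]>0)); c=max(cv2.findContours(f[0],0,2)[0],key=len)
# foot only
fd=big(m)[0]
pts=np.array([onz("top",p,0.024)[:2] for p in np.argwhere(fd)[:,::-1].astype(float)])
r=cv2.minAreaRect((pts*1000).astype(np.float32)); print("foot rect mm",r); print(cv2.boxPoints(r))
E
```

```text
(array([133.46666667, 211.55      ]), array([129, 208,   9,   8,  60], dtype=int32)) (array([189.18571429, 321.32857143]), array([185, 317,   9,  11,  70], dtype=int32))
((133.375, 211.5), 4.403578758239746) ((189.0, 322.0), 5.385264873504639)
head (array([0.52844272, 0.25573091, 0.05086265]), np.float64(0.0008669217990685161)) (array([0.5284094 , 0.25559238, 0.0507088 ]), np.float64(0.001143558038158078))
foot rect mm ((528.6177978515625, 252.25424194335938), (33.59949493408203, 44.42170333862305), 38.721580505371094)
[[501.61703 259.0742 ]
 [529.4044  224.4166 ]
 [555.6185  245.4343 ]
 [527.8312  280.0919 ]]
```

Run:
```python
from m import *
t=cv2.imread("pics/top0.png").astype(int)
d=t[...,0]-t[...,2]
print(d[180:240:6,235:290:5])
m=np.zeros(d.shape,bool); m[185:232,240:285]=(d>16)[185:232,240:285]
m=cv2.morphologyEx(m.astype(np.uint8),cv2.MORPH_CLOSE,np.ones((5,5)))
f,c,st=big(m);print(c,st)
cv2.imwrite("pics/m1.png",cv2.resize(f[180:240,220:320]*255,None,fx=6,fy=6))
for z in(0.004,):
  pts=np.array([onz("top",p,z)[:2] for p in np.argwhere(f)[:,::-1].astype(float)])*1000
  r=cv2.minAreaRect(pts.astype(np.float32)); print(r)
# predicted outlines for box center guess
```

```text
[[ 1 -1  0  2  1  1  1  1  0  0  1]
 [ 2  0 -1  0  2  0  1  1  0  0  1]
 [ 1  0  0  1 -1  0  1  0  0 -1  0]
 [ 1  2  0 12 12 11  9 14 14  1  1]
 [ 0  0 -1  0 17 17 16 16 15  1  1]
 [ 0  1  1 -1 19 17 17  9 17  1 -1]
 [ 2  2 16 -2  3  7  7  2 16  1  1]
 [ 0  1  7  8 13 18 17 15  9  2  0]
 [-1 -1  1  1  1  1 -1  1  2  1  3]
 [ 1  1  0  3 -1  2 -1  1  3  1  2]]
[262.89804772 209.12798265] [245 195  34  29 461]
((534.28076171875, -120.81239318847656), (95.42534637451172, 80.480224609375), 84.3324966430664)
```

View pics/m1.png

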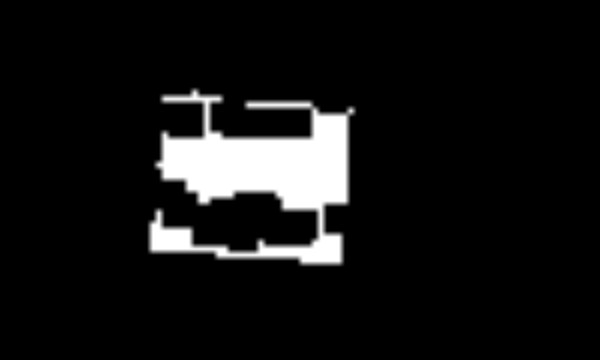

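Run:
```python
from m import *
t=cv2.imread("pics/top0.png").astype(int)
d=t[...,0]-t[...,2]
m=np.zeros(d.shape,np.uint8); m[185:232,238:285]=(d>5)[185:232,238:285]
f,c,st=big(cv2.morphologyEx(m,cv2.MORPH_CLOSE,np.ones((3,3))))
pts=np.array([onz("top",p,.004)[:2] for p in np.argwhere(f)[:,::-1].astype(float)])*1000
r=cv2.minAreaRect(pts.astype(np.float32)); print("flange",st,r,cv2.boxPoints(r).round(1).tolist())
def rep(n,P,z):
    X=np.array([onz(n,p,z)[:2] for p in P])*1000; 
    print(n,z,X.round(1).tolist(),"c",X.mean(0).round(1),"edges",np.linalg.norm(X-np.roll(X,-1,0),axis=1).round(1),
      "ang",np.degrees(np.arctan2(*(np.roll(X,-1,0)-X).T[::-1])).round(1))
o=np.array([230,195]); rep("scene",[o+(np.array(p)+.5)/7-.5 for p in((203,190),(295,118),(388,170),(290,250))],.132)
rep("scene",[o+(np.array(p)+.5)/7-.5 for p in((157,403),(436,371),(293,492))],.004)
o=np.array([220,180]); rep("top",[o+(np.array(p)+.5)/7-.5 for p in((188,100),(415,118),(402,312),(170,298))],.004)
rep("top",[o+(np.array(p)+.5)/7-.5 for p in((230,187),(338,194))],.128)
c=cv2.imread("pics/c2.png"); cv2.imwrite("pics/c2b.png",cv2.resize(cv2.imread("pics/top0.png")[190:228,240:284],None,fx=16,fy=16,interpolation=cv2.INTER_CUBIC))
```

```text
flange [245 195  34  30 911] ((533.9429931640625, -120.518798828125), (98.0652847290039, 85.70050811767578), 85.96196746826172) [[487.70001220703125, -166.39999389648438], [573.2000122070312, -172.39999389648438], [580.0999755859375, -74.5999984741211], [494.70001220703125, -68.5999984741211]]
scene 0.132 [[562.9, -94.0], [558.6, -154.0], [506.3, -150.5], [510.8, -86.2]] c [ 534.6 -121.1] edges [60.2 52.4 64.5 52.7] ang [-94.1 176.2  86.   -8.5]
scene 0.004 [[580.6, -77.0], [490.3, -167.0], [498.9, -69.7]] c [ 523.3 -104.6] edges [127.6  97.7  82. ] ang [-135.1   85.    -5.1]
top 0.004 [[581.2, -75.2], [572.6, -173.5], [488.7, -167.4], [495.4, -67.0]] c [ 534.5 -120.8] edges [ 98.7  84.2 100.6  86.2] ang [-95.  175.8  86.2  -5.4]
top 0.128 [[537.1, -101.5], [533.9, -144.7]] c [ 535.5 -123.1] edges [43.3 43.3] ang [-94.1  85.9]
```

View pics/c2b.png

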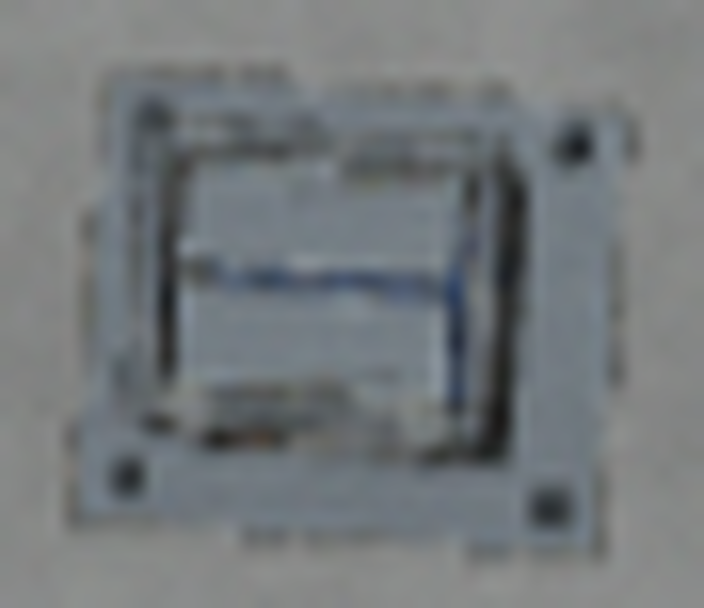

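```bash
cat >> h.py <<'E'
from scipy.spatial.transform import Rotation as Ro
def state():
    s=env.get_state(); R=s['orientation']; print("t %.2f pos %s yaw %.1f tilt %.2f w %.4f F %s"%(s['t'],s['tcp_pos'].round(4),np.degrees(np.arctan2(R[1,0],R[0,0])),np.degrees(np.arccos(-R[2,2])),s['gripper_width'],s['contact_force'].round(2)),'q',s['q'].round(2)); return s
def rel(pos,yawdeg,s=None):
    s=s or state(); R=s['orientation']; a=np.radians(yawdeg)
    T=np.array([[np.cos(a),np.sin(a),0],[np.sin(a),-np.cos(a),0],[0,0,-1]])
    print("row cm",(R.T@(np.array(pos)-s['tcp_pos'])*100).round(2),"rot",Ro.from_matrix(R.T@T).as_rotvec().round(4))
E
python3 - <<'E'
from h import *
s=state(); rel((.45,-.15,.40),70,s); rel((.528,.2555,.40),128.7,s)
E
```

```text
t 0.10 pos [ 0.1217 -0.5107  0.4039] yaw 13.4 tilt 0.08 w 0.0851 F [ 0.09  0.36 -0.14] q [-1.41  0.05  1.4  -0.    1.69 -0.07]
row cm [ 40.3  -27.48   0.44] rot [-1.300e-03 -8.000e-04 -9.879e-01]
row cm [ 57.28 -65.12   0.49] rot [-8.0000e-04 -1.5000e-03 -2.0125e+00]
```

>>> apply_moves:
  targets: "40.3 -27.5 0.4 0 0 -0.99;40.3 -27.5 0.4 0 0 -0.99;40.3 -27.5 0.4 0 0 -0.99;40.3 -27.5 0.4 0 0 -0.99;40.3 -27.5 0.4 0 0 -0.99;40.3 -27.5 0.4 0 0 -0.99;40.3 -27.5 0.4 0 0 -0.99;40.3 -27.5 0.4 0 0 -0.99;40.3 -27.5 0.4 0 0 -0.99;40.3 -27.5 0.4 0 0 -0.99;40.3 -27.5 0.4 0 0 -0.99;40.3 -27.5 0.4 0 0 -0.99;40.3 -27.5 0.4 0 0 -0.99;40.3 -27.5 0.4 0 0 -0.99"
  claw: 0.4

```text
t: 1.27
tcp_pos: [0.4506, -0.1487, 0.4]
orientation: [[0.337, 0.941, -0.001], [0.941, -0.337, 0.0], [-0.0, -0.001, -1.0]]
contact_force: [-0.3, 0.0, 0.7]
gripper_width: 0.0509
```

Run:
```python
from h import *
s=state(); rel((.528,.2555,.36),128.7,s); rel((.528,.2555,.206),128.7,s)
```

```text
t 1.27 pos [ 0.4506 -0.1487  0.4   ] yaw 70.3 tilt 0.08 w 0.0509 F [-0.34  0.04  0.74] q [-0.4  -0.09  1.55 -0.    1.68 -0.05]
row cm [40.66 -6.34  4.  ] rot [-1.4000e-03 -6.0000e-04 -1.0194e+00]
row cm [40.67 -6.32 19.4 ] rot [-1.4000e-03 -6.0000e-04 -1.0194e+00]
```

>>> apply_moves:
  targets: "40.7 -6.3 4 0 0 -1.02;40.7 -6.3 4 0 0 -1.02;40.7 -6.3 4 0 0 -1.02;40.7 -6.3 4 0 0 -1.02;40.7 -6.3 4 0 0 -1.02;40.7 -6.3 4 0 0 -1.02;40.7 -6.3 4 0 0 -1.02;40.7 -6.3 4 0 0 -1.02;40.7 -6.3 4 0 0 -1.02;40.7 -6.3 4 0 0 -1.02;40.7 -6.3 4 0 0 -1.02;40.7 -6.3 4 0 0 -1.02;40.7 -6.3 4 0 0 -1.02"

```text
t: 2.35
tcp_pos: [0.5294, 0.2531, 0.3605]
orientation: [[-0.622, 0.783, -0.0], [0.783, 0.622, -0.001], [-0.0, -0.001, -1.0]]
contact_force: [-0.7, -0.4, 0.8]
gripper_width: 0.0515
```

Run:
```python
from h import *
s=state(); rel((.528,.2555,.206),128.7,s)
for n,b in(("top",(90,160,190,270)),("scene",(130,250,240,360))):
    im=env.camera(n)[:,:,::-1]; a=im[b[2]:b[3],b[0]:b[1]]; cv2.imwrite(f"pics/{n}1.png",cv2.resize(a,None,fx=5,fy=5,interpolation=cv2.INTER_CUBIC))
```

```text
t 2.35 pos [0.5294 0.2531 0.3605] yaw 128.5 tilt 0.06 w 0.0515 F [-0.67 -0.38  0.83] q [ 0.38  0.24  1.28 -0.    1.62 -0.29]
row cm [ 0.29  0.06 15.44] rot [-0.0009  0.0004 -0.0037]
```

View pics/scene1.png

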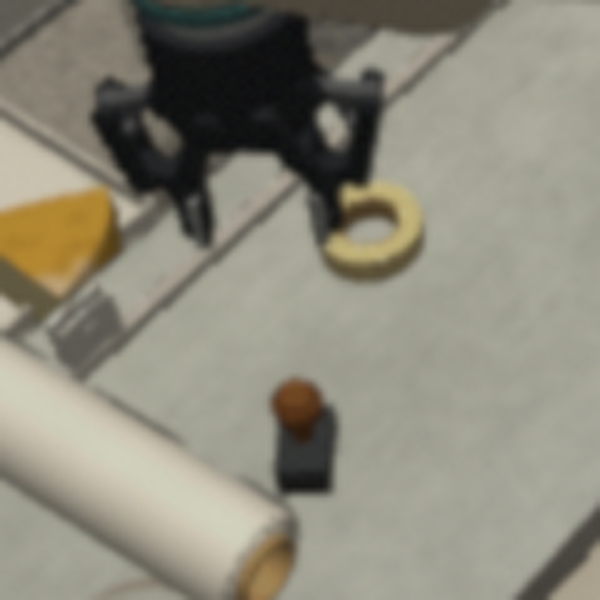

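Run:
```python
from h import *
for z in(.19,.05): print((proj("scene",[[.5294,.2531,z]])-[130,240])*5,(proj("top",[[.5294,.2531,z]])-[90,190])*5)
```

```text
[[264.33497108 237.27117163]] [[145.90530977  94.73964791]]
[[298.12499176 406.87595782]] [[221.27586146 105.3273975 ]]
```

View pics/top1.png

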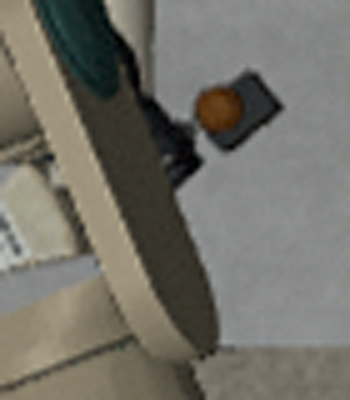

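In the scene crop, the open fingers straddle the stamp's vertical line at (264,237), which is where they should project. The rolling pin is clear. I'll descend now.

>>> apply_moves:
  targets: "0.3 0.1 4 0 0 0;0.3 0.1 8 0 0 0;0.3 0.1 11 0 0 0;0.3 0.1 13 0 0 0;0.3 0.1 14.5 0 0 0;0.3 0.1 15.4 0 0 0;0.3 0.1 15.4 0 0 0;0.3 0.1 15.4 0 0 0"

```text
t: 3.12
tcp_pos: [0.5284, 0.2566, 0.2075]
orientation: [[-0.622, 0.783, 0.001], [0.783, 0.622, 0.0], [-0.0, 0.001, -1.0]]
contact_force: [0.4, -0.2, 0.9]
gripper_width: 0.0513
```

Run:
```python
from h import *
s=state(); rel((.528,.2555,.206),128.7,s)
for n,b in(("top",(90,160,190,270)),("scene",(160,220,280,360))):
    im=env.camera(n)[:,:,::-1]; a=im[b[2]:b[3],b[0]:b[1]]; cv2.imwrite(f"pics/{n}2.png",cv2.resize(a,None,fx=7,fy=7,interpolation=cv2.INTER_CUBIC))
```

```text
t 3.12 pos [0.5284 0.2566 0.2075] yaw 128.5 tilt 0.05 w 0.0513 F [ 0.41 -0.16  0.85] q [ 0.39  0.37  1.43 -0.    1.33 -0.28]
row cm [-0.06 -0.1   0.15] rot [ 0.0008  0.0004 -0.0036]
```

View pics/scene2.png

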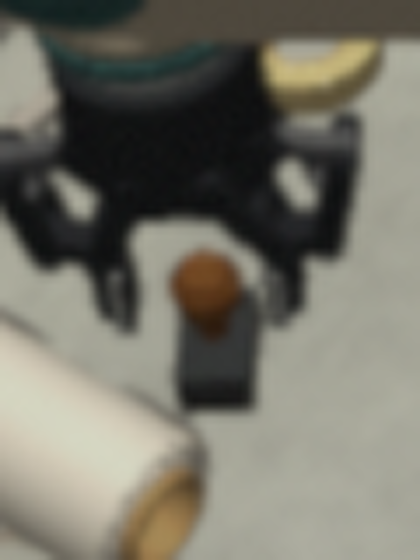

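The head at crop (207,285) sits centred between the fingertips at (125,325) and (285,315), and the pads are at ball height. Closing.

>>> apply_moves:
  targets: "0 0 0.1 0 0 0;0 0 0.1 0 0 0;0 0 0.1 0 0 0;0 0 0.1 0 0 0;0 0 0.1 0 0 0;0 0 0.1 0 0 0;0 0 0.1 0 0 0;0 0 0.1 0 0 0"
  claw: 1

```text
t: 3.88
tcp_pos: [0.5283, 0.2573, 0.2069]
orientation: [[-0.623, 0.782, 0.001], [0.782, 0.623, 0.0], [-0.001, 0.001, -1.0]]
contact_force: [-1.8, -1.5, 5.8]
gripper_width: 0.0245
```

Run:
```python
from h import *
s=state()
for n,b in(("scene",(160,220,280,360)),):
    im=env.camera(n)[:,:,::-1]; a=im[b[2]:b[3],b[0]:b[1]]; cv2.imwrite(f"pics/{n}3.png",cv2.resize(a,None,fx=7,fy=7,interpolation=cv2.INTER_CUBIC))
```

```text
t 3.88 pos [0.5283 0.2573 0.2069] yaw 128.6 tilt 0.07 w 0.0245 F [-1.8  -1.53  5.8 ] q [ 0.39  0.38  1.43 -0.    1.33 -0.28]
```

View pics/scene3.png

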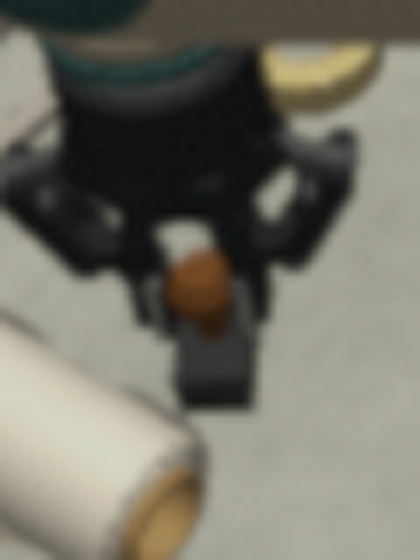

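The grip closed to 24.5 mm, less than the widest 28 mm. I'll lift a little and check the hold.

>>> apply_moves:
  targets: "0 0 -1 0 0 0;0 0 -3 0 0 0;0 0 -6 0 0 0;0 0 -10 0 0 0;0 0 -13 0 0 0;0 0 -13 0 0 0;0 0 -13 0 0 0"

```text
t: 4.52
tcp_pos: [0.5282, 0.2575, 0.3387]
orientation: [[-0.623, 0.782, 0.005], [0.782, 0.623, 0.002], [-0.002, 0.005, -1.0]]
contact_force: [0.5, 0.5, -0.9]
gripper_width: 0.0246
```

Run:
```python
from h import *
s=state()
for n,b in(("scene",(140,220,240,330)),("top",(90,170,190,260))):
    im=env.camera(n)[:,:,::-1]; cv2.imwrite(f"pics/{n}4f.png",im); a=im[b[2]:b[3],b[0]:b[1]]; cv2.imwrite(f"pics/{n}4.png",cv2.resize(a,None,fx=6,fy=6,interpolation=cv2.INTER_CUBIC))
```

```text
t 4.52 pos [0.5282 0.2575 0.3387] yaw 128.6 tilt 0.31 w 0.0246 F [ 0.51  0.52 -0.95] q [ 0.39  0.25  1.31 -0.    1.57 -0.28]
```

View pics/scene4.png

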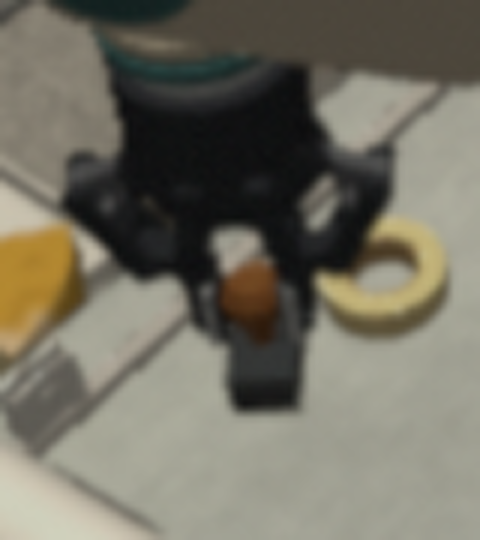

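View pics/top4.png

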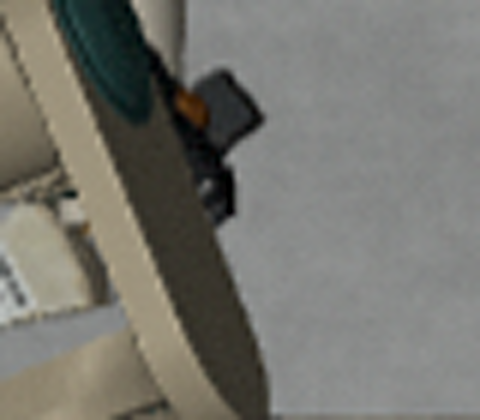

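```bash
cat >> h.py <<'E'
def stamp(pos,yaw,base):
    a=np.radians(yaw); R=np.array([[np.cos(a),-np.sin(a),0],[np.sin(a),np.cos(a),0],[0,0,1]])
    P=[[sx*.015,sy*.022,z] for z in(0,.024) for sy in(-1,1) for sx in(-1,1)]+[[0,0,.052]]
    return np.array(P)@R.T+[pos[0],pos[1],base]
E
python3 - <<'E'
from m import *
P=stamp((.5282,.2575),38.6,.1318)
o=(proj("scene",P)-[140,240]+.5)*6-.5
print(o.round(0).tolist()); 
im=cv2.imread("pics/scene4.png")
for p in o: cv2.circle(im,tuple(int(v) for v in p),3,(0,255,0),-1)
o2=(proj("top",P)-[90,190]+.5)*6-.5
i2=cv2.imread("pics/top4.png")
for p in o2: cv2.circle(i2,tuple(int(v) for v in p),3,(0,255,0),-1)
cv2.imwrite("pics/o4.png",np.hstack([im[200:440,140:440],cv2.resize(i2[0:240,100:400],None,fx=1,fy=1)]))
E
```

```text
[[312.0, 341.0], [242.0, 344.0], [303.0, 424.0], [231.0, 427.0], [305.0, 305.0], [234.0, 308.0], [296.0, 388.0], [224.0, 391.0], [256.0, 305.0]]
```

View pics/o4.png

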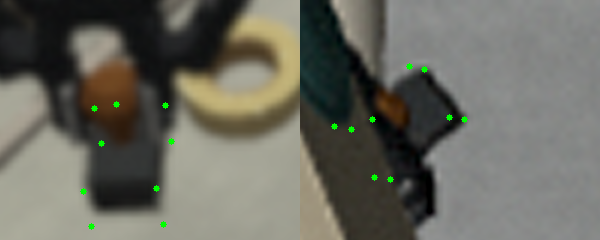

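Run:
```python
from m import *
out=[]
for k,(x,y) in ((2,(.528,.2555)),(3,(.5282,.2565))):
    P=stamp((x,y),38.6,0); im=cv2.imread(f"pics/scene{k}.png")
    for p in (proj("scene",P)-[160,280]+.5)*7-.5: cv2.circle(im,tuple(int(v) for v in p),3,(0,255,0),-1)
    out.append(im[200:440,80:380])
cv2.imwrite("pics/o3.png",np.hstack(out))
```

```text
(no output)
```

View pics/o3.png

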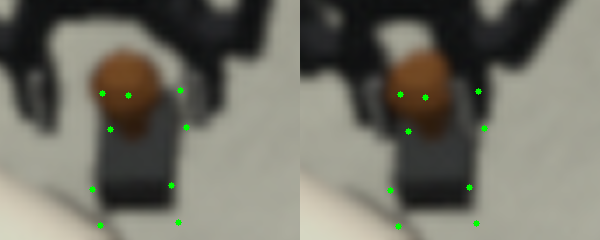

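Run:
```python
from m import *
print(tri((133.4,211.5),(189.6,320.4)))
f=lambda p:(np.array(p)+[80,200]+.5)/7-.5+[160,280]
a,b=onz("scene",f((100,207)),0),onz("scene",f((173,207)),0); print(a,b,(a+b)/2,np.linalg.norm(a-b))
c=(a+b)/2; y=np.array([np.cos(np.radians(128.7)),np.sin(np.radians(128.7)),0]);print("centre from end face",c-0.022*y)
# top: c1.png corners (280,168),(327,218),(248,283) 
g=lambda p:(np.array(p)+.5)/7-.5+[100,180]
T=[onz("top",g(p),.024) for p in((280,168),(327,218))]; print(T,"end mid",(T[0]+T[1])/2,np.linalg.norm(T[0]-T[1]))
T=[onz("top",g(p),.0) for p in((327,218),(248,283))]; print(T,np.linalg.norm(T[0]-T[1]),np.degrees(np.arctan2(*(T[1]-T[0])[1::-1])))
for z in(.045,.05,.055,.06): print(z,onz("top",(133.4,211.5),z),onz("scene",(189.6,320.4),z))
```

```text
(array([0.52785314, 0.253771  , 0.05631047]), np.float64(3.932168648501059e-05))
[0.53188545 0.27602385 0.        ] [0.50906107 0.25948805 0.        ] [0.52047326 0.26775595 0.        ] 0.028184834798457126
centre from end face [0.5342286  0.25058648 0.        ]
[array([0.55292953, 0.24473491, 0.024     ]), array([0.53130731, 0.22440122, 0.024     ])] end mid [0.54211842 0.23456806 0.024     ] 0.02968129197462259
[array([0.53234678, 0.23083749, 0.        ]), array([0.50428545, 0.26524507, 0.        ])] 0.044399546252869626 129.19918989840468
0.045 [0.52834379 0.25709419 0.045     ] [0.53464106 0.24851698 0.045     ]
0.05 [0.52813381 0.25563069 0.05      ] [0.53163243 0.25083537 0.05      ]
0.055 [0.52792382 0.25416719 0.055     ] [0.5286238  0.25315377 0.055     ]
0.06 [0.52771383 0.2527037  0.06      ] [0.52561517 0.25547216 0.06      ]
```

Run:
```python
from h import *
s=state(); rel((.5282,.2575,.385),128.6,s); rel((.5348,-.117,.372),85.4,s)
```

```text
t 4.62 pos [0.5278 0.2573 0.3348] yaw 128.6 tilt 0.09 w 0.0242 F [ 0.1  -0.14 -0.56] q [ 0.39  0.26  1.31 -0.    1.57 -0.28]
row cm [-0.    0.04 -5.02] rot [-0.0015 -0.0004 -0.0006]
row cm [-29.7  -22.79  -3.7 ] rot [-1.600e-03  2.000e-04  7.534e-01]
```

>>> apply_moves:
  targets: "0 0 -4 0 0 0;-3 -2.3 -5 0 0 0.08;-6 -4.6 -5 0 0 0.16;-9 -6.9 -5 0 0 0.24;-12 -9.2 -5 0 0 0.32;-15 -11.5 -5 0 0 0.4;-18 -13.8 -5 0 0 0.48;-21 -16.1 -5 0 0 0.56;-24 -18.4 -5 0 0 0.64;-27 -20.7 -4.5 0 0 0.7;-29 -22.3 -4 0 0 0.753;-29.7 -22.8 -3.7 0 0 0.753;-29.7 -22.8 -3.7 0 0 0.753;-29.7 -22.8 -3.7 0 0 0.753;-29.7 -22.8 -3.7 0 0 0.753"

```text
t: 5.87
tcp_pos: [0.5351, -0.1158, 0.3724]
orientation: [[0.078, 0.997, -0.001], [0.997, -0.078, 0.001], [0.001, -0.001, -1.0]]
contact_force: [0.0, 0.8, 0.1]
gripper_width: 0.0243
```

Run:
```python
from h import *
s=state()
b=(230,330,170,270)
im=env.camera("scene")[:,:,::-1]; cv2.imwrite("pics/scene5f.png",im); a=im[b[2]:b[3],b[0]:b[1]]; cv2.imwrite("pics/scene5.png",cv2.resize(a,None,fx=6,fy=6,interpolation=cv2.INTER_CUBIC))
cv2.imwrite("pics/top5f.png",env.camera("top")[:,:,::-1])
```

```text
t 5.87 pos [ 0.5351 -0.1158  0.3724] yaw 85.5 tilt 0.05 w 0.0243 F [0.01 0.8  0.1 ] q [-0.28  0.13  1.39  0.    1.63 -0.2 ]
```

View pics/scene5.png

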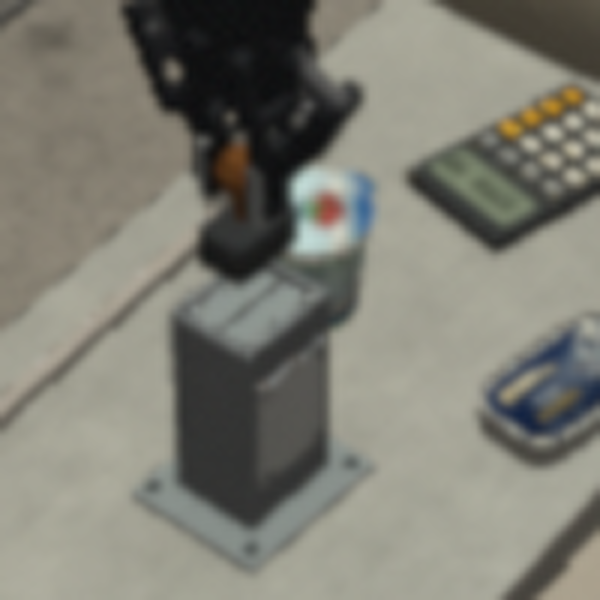

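View pics/top5f.png

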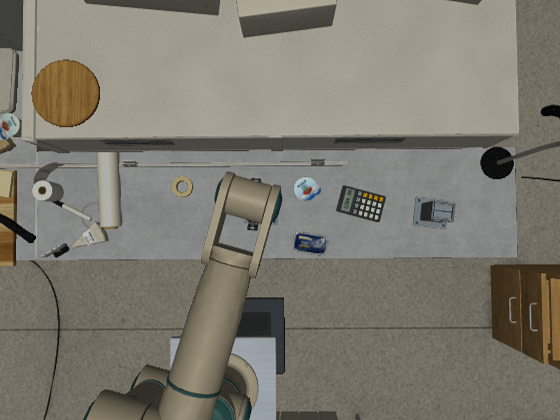

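Run:
```python
from h import *
f=lambda p:(np.array(p)+.5)/6-.5+[230,170]
X=np.array([onz("scene",f(p),.1655) for p in((203,257),(238,280),(297,245))])*1000
print(X.round(1), np.linalg.norm(np.diff(X,axis=0),axis=1)); print("centre",((X[0]+X[2])/2).round(1), "ang",np.degrees(np.arctan2(*(X[1]-X[2])[1::-1])),np.degrees(np.arctan2(*(X[0]-X[1])[1::-1])))
B=np.array([onz("scene",f(p),.132) for p in((173,318),(252,362),(332,300))])*1000
print(B.round(1),"boxc",((B[0]+B[2])/2).round(1), np.linalg.norm(np.diff(B,axis=0),axis=1))
im=cv2.imread("pics/scene5f.png"); a=im[195:240,250:300]; a=cv2.convertScaleAbs(cv2.resize(a,None,fx=14,fy=14,interpolation=cv2.INTER_CUBIC),alpha=1.6,beta=10); 
P=stamp((.5345,-.121),-4.5,.1655)
for p in (proj("scene",P)-[250,195]+.5)*14-.5: cv2.circle(a,tuple(int(v) for v in p),3,(0,255,0),-1)
cv2.imwrite("pics/c6.png",a)
```

```text
[[ 553.2 -106.3  165.5]
 [ 529.2 -103.   165.5]
 [ 521.  -140.6  165.5]] [24.23174508 38.50393402]
centre [ 537.1 -123.5  165.5] ang 77.63786840040656 -7.921318732862082
[[ 561.   -90.7  132. ]
 [ 510.4  -88.4  132. ]
 [ 504.6 -147.8  132. ]] boxc [ 532.8 -119.2  132. ] [50.67615051 59.6187193 ]
```

View pics/c6.png

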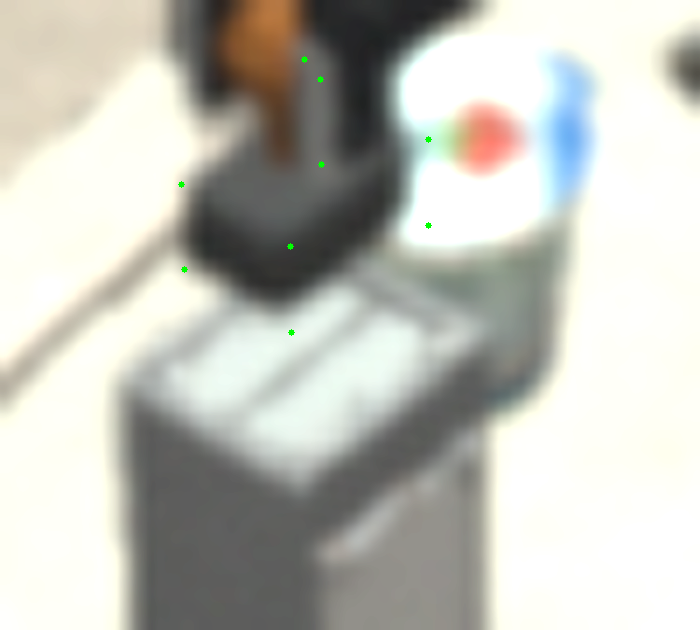

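The foot hovers over the mouth, with its near-bottom corner at crop (238,280) and the box's near top corner at (252,362). The measured centre agrees with the mouth to within about 2–3 mm. I'll make a small correction and then descend gently while watching the force.

Run:
```python
from h import *
s=state(); rel((.5338,-.1168,.344),85.4,s)
```

```text
t 5.97 pos [ 0.5351 -0.1156  0.3729] yaw 85.6 tilt 0.02 w 0.0246 F [-0.55  0.34  0.31] q [-0.28  0.13  1.39  0.    1.63 -0.2 ]
row cm [-0.13 -0.12  2.89] rot [ 0.0002 -0.0001  0.0028]
```

>>> apply_moves:
  targets: "-0.1 -0.1 0.7 0 0 0;-0.13 -0.12 1.5 0 0 0;-0.13 -0.12 2.3 0 0 0;-0.13 -0.12 2.9 0 0 0;-0.13 -0.12 3.3 0 0 0;-0.13 -0.12 3.6 0 0 0;-0.13 -0.12 3.9 0 0 0;-0.13 -0.12 4.2 0 0 0;-0.13 -0.12 4.2 0 0 0"

```text
t: 6.72
tcp_pos: [0.5339, -0.1184, 0.3338]
orientation: [[0.08, 0.997, 0.005], [0.997, -0.08, -0.002], [-0.001, 0.005, -1.0]]
contact_force: [-2.1, 0.2, 11.9]
gripper_width: 0.0249
```

Run:
```python
from h import *
s=state()
im=env.camera("scene")[:,:,::-1]; cv2.imwrite("pics/scene7f.png",im); a=im[175:265,230:330]; cv2.imwrite("pics/scene7.png",cv2.convertScaleAbs(cv2.resize(a,None,fx=6.6,fy=6.6,interpolation=cv2.INTER_CUBIC),alpha=1.5))
```

```text
t 6.72 pos [ 0.5339 -0.1184  0.3338] yaw 85.4 tilt 0.29 w 0.0249 F [-2.12  0.18 11.91] q [-0.29  0.14  1.44 -0.    1.55 -0.21]
```

View pics/scene7.png

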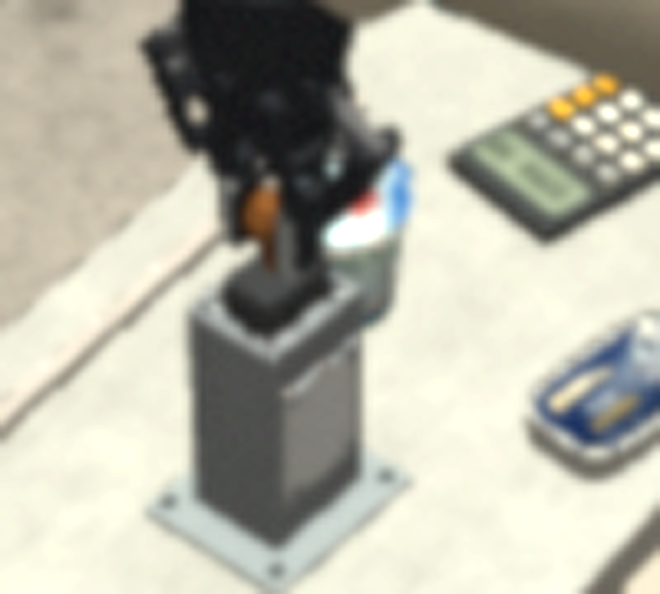

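The foot sits centred on the flaps at 11.9 N, about what opening both should take. I'll press on in small steps.

>>> apply_moves:
  targets: "0 0 0.15 0 0 0;0 0 0.3 0 0 0;0 0 0.3 0 0 0"

```text
t: 7.02
tcp_pos: [0.5342, -0.1184, 0.3311]
orientation: [[0.08, 0.997, 0.007], [0.997, -0.08, -0.002], [-0.001, 0.007, -1.0]]
contact_force: [0.2, 0.1, 11.1]
gripper_width: 0.0243
```

>>> apply_moves:
  targets: "0 0 0.15 0 0 0;0 0 0.3 0 0 0;0 0 0.45 0 0 0;0 0 0.45 0 0 0"

```text
t: 7.35
tcp_pos: [0.534, -0.1184, 0.325]
orientation: [[0.08, 0.997, 0.004], [0.997, -0.08, -0.001], [-0.001, 0.004, -1.0]]
contact_force: [1.1, 0.3, 4.9]
gripper_width: 0.0246
```

>>> apply_moves:
  targets: "0 0 0.2 0 0 0;0 0 0.4 0 0 0;0 0 0.6 0 0 0;0 0 0.8 0 0 0;0 0 0.9 0 0 0;0 0 0.9 0 0 0"

```text
t: 7.85
tcp_pos: [0.5338, -0.1183, 0.314]
orientation: [[0.08, 0.997, 0.001], [0.997, -0.08, -0.0], [-0.0, 0.001, -1.0]]
contact_force: [4.4, -0.7, 1.0]
gripper_width: 0.0245
```

Run:
```python
from h import *
s=state()
im=env.camera("scene")[:,:,::-1]; cv2.imwrite("pics/scene8f.png",im); a=im[175:265,230:330]; cv2.imwrite("pics/scene8.png",cv2.convertScaleAbs(cv2.resize(a,None,fx=6.6,fy=6.6,interpolation=cv2.INTER_CUBIC),alpha=1.5))
```

```text
t 7.85 pos [ 0.5338 -0.1183  0.314 ] yaw 85.4 tilt 0.05 w 0.0245 F [ 4.44 -0.71  0.96] q [-0.29  0.16  1.47  0.    1.51 -0.21]
```

View pics/scene8.png

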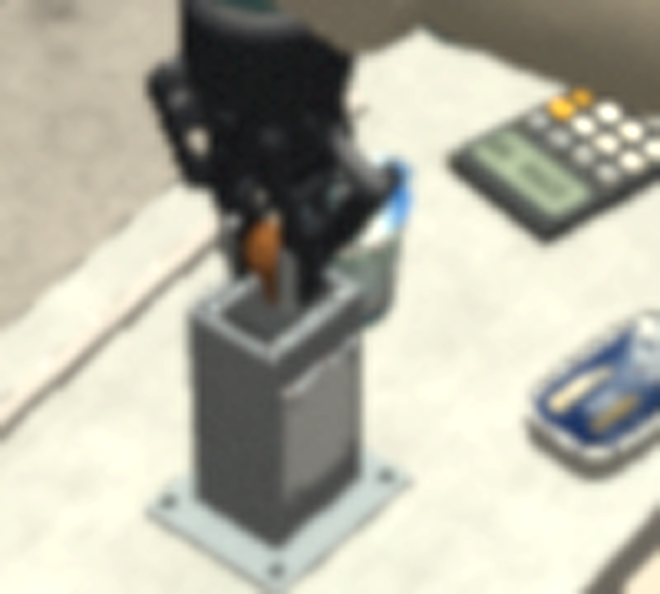

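>>> apply_moves:
  targets: "0 0.1 0.2 0 0 0;0 0.1 0.4 0 0 0;0 0.1 0.4 0 0 0"

```text
t: 8.15
tcp_pos: [0.5345, -0.1183, 0.3093]
orientation: [[0.08, 0.997, -0.002], [0.997, -0.08, 0.0], [0.0, -0.002, -1.0]]
contact_force: [1.8, -0.6, -1.7]
gripper_width: 0.0246
```

>>> apply_moves:
  targets: "0 0 0 0 0 0;0 0 0 0 0 0;0 0 0 0 0 0;0 0 0 0 0 0;0 0 -1 0 0 0;0 0 -2.5 0 0 0;0 0 -4.5 0 0 0;0 0 -7 0 0 0;0 0 -9 0 0 0;0 0 -9 0 0 0"
  claw: 0.5

```text
t: 8.98
tcp_pos: [0.5346, -0.1183, 0.4064]
orientation: [[0.08, 0.997, 0.009], [0.997, -0.08, -0.003], [-0.002, 0.009, -1.0]]
contact_force: [-0.4, 0.2, 0.5]
gripper_width: 0.0429
```

Run:
```python
from h import *
s=state()
im=env.camera("scene")[:,:,::-1]; cv2.imwrite("pics/scene9f.png",im); a=im[175:265,230:330]; cv2.imwrite("pics/scene9.png",cv2.convertScaleAbs(cv2.resize(a,None,fx=6.6,fy=6.6,interpolation=cv2.INTER_CUBIC),alpha=1.5))
```

```text
t 8.98 pos [ 0.5346 -0.1183  0.4064] yaw 85.4 tilt 0.51 w 0.0429 F [-0.42  0.19  0.48] q [-0.29  0.11  1.33 -0.    1.69 -0.21]
```

View pics/scene9.png

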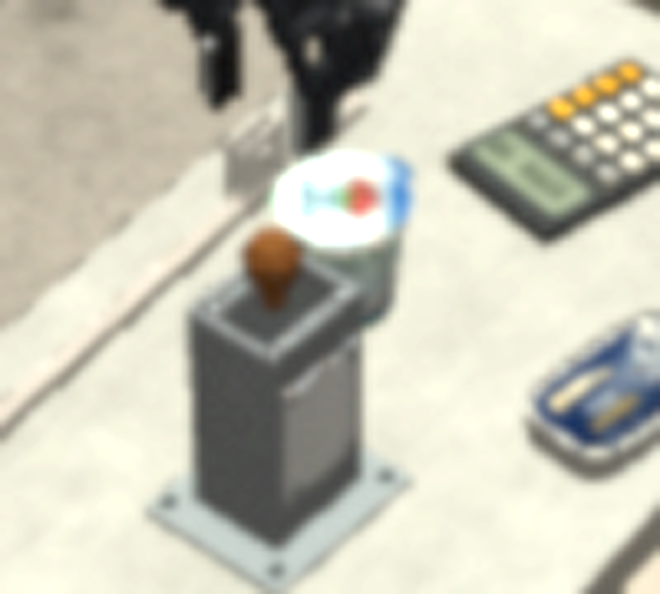

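The stamp stands upright on its own in the mouth, with its head at crop (272,255) centred over the box. Next I'll shut the fingers and turn them 90°, putting the narrow side across the flaps.

Run:
```python
from h import *
p=(np.array((272,255))+.5)/6.6-.5+[230,175]
for z in(.15,.155,.16): print(onz("scene",p,z))
s=state(); rel((.5345,-.1205,.36),-4.5,s)
```

```text
[ 0.54390708 -0.1299177   0.15      ]
[ 0.54054419 -0.12551074  0.155     ]
[ 0.5371813  -0.12110377  0.16      ]
t 9.03 pos [ 0.5346 -0.1183  0.4037] yaw 85.4 tilt 0.33 w 0.0431 F [-0.42 -0.1   0.06] q [-0.29  0.11  1.34 -0.    1.68 -0.21]
row cm [-0.21 -0.02  4.37] rot [ 0.0054 -0.0034  1.5694]
```

>>> apply_moves:
  targets: "-0.2 0 0 0 0 0.12;-0.2 0 0 0 0 0.24;-0.2 0 0 0 0 0.36;-0.2 0 0 0 0 0.48;-0.2 0 0 0 0 0.6;-0.2 0 0 0 0 0.72;-0.2 0 0 0 0 0.84;-0.2 0 0 0 0 0.96;-0.2 0 0 0 0 1.08;-0.2 0 0.5 0 0 1.2;-0.2 0 1.5 0 0 1.32;-0.2 0 2.5 0 0 1.44;-0.2 0 3.5 0 0 1.57;-0.2 0 4.3 0 0 1.57;-0.2 0 4.3 0 0 1.57;-0.2 0 4.3 0 0 1.57"
  claw: 1

```text
t: 10.37
tcp_pos: [0.5343, -0.1203, 0.3565]
orientation: [[0.997, -0.076, -0.002], [-0.076, -0.997, 0.0], [-0.002, -0.0, -1.0]]
contact_force: [-0.1, 0.6, 0.3]
gripper_width: 0.0
```

Run:
```python
from h import *
s=state();rel((.535,-.1205,.36),-4.5,s)
im=env.camera("scene")[:,:,::-1]; a=im[175:265,230:330]; cv2.imwrite("pics/scene10.png",cv2.convertScaleAbs(cv2.resize(a,None,fx=6.6,fy=6.6,interpolation=cv2.INTER_CUBIC),alpha=1.5))
```

```text
t 10.37 pos [ 0.5343 -0.1203  0.3565] yaw -4.3 tilt 0.09 w 0.0000 F [-0.12  0.59  0.26] q [-0.29  0.14  1.41 -0.    1.6   1.36]
row cm [ 0.07  0.01 -0.35] rot [-0.0003  0.0016  0.0029]
```

View pics/scene10.png

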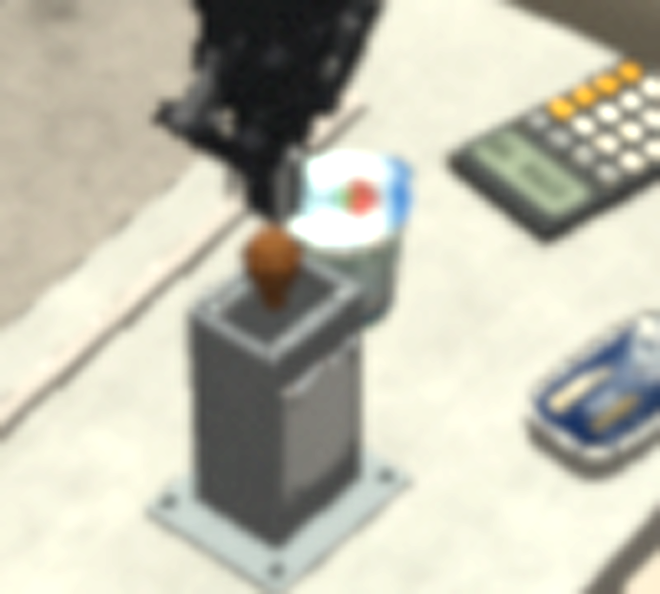

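>>> apply_moves:
  targets: "0.1 0 0.4 0 0 0;0.1 0 0.8 0 0 0;0.1 0 1.2 0 0 0;0.1 0 1.6 0 0 0;0.1 0 2 0 0 0;0.1 0 2.4 0 0 0;0.1 0 2.4 0 0 0"

```text
t: 11.0
tcp_pos: [0.5353, -0.1204, 0.3323]
orientation: [[0.997, -0.079, -0.001], [-0.079, -0.997, 0.0], [-0.001, -0.0, -1.0]]
contact_force: [-0.4, -0.0, 0.1]
gripper_width: 0.0001
```

>>> apply_moves:
  targets: "0 0 0.3 0 0 0;0 0 0.6 0 0 0;0 0 0.9 0 0 0;0 0 0.9 0 0 0"

```text
t: 11.33
tcp_pos: [0.5353, -0.1204, 0.3233]
orientation: [[0.997, -0.079, -0.001], [-0.079, -0.997, 0.0], [-0.001, -0.0, -1.0]]
contact_force: [0.0, 0.1, 0.8]
gripper_width: -0.0005
```

Run:
```python
from h import *
s=state()
im=env.camera("scene")[:,:,::-1]; a=im[175:265,230:330]; cv2.imwrite("pics/scene11.png",cv2.convertScaleAbs(cv2.resize(a,None,fx=6.6,fy=6.6,interpolation=cv2.INTER_CUBIC),alpha=1.5))
```

```text
t 11.33 pos [ 0.5353 -0.1204  0.3233] yaw -4.5 tilt 0.07 w -0.0005 F [0.   0.07 0.82] q [-0.29  0.16  1.45 -0.    1.53  1.36]
```

View pics/scene11.png

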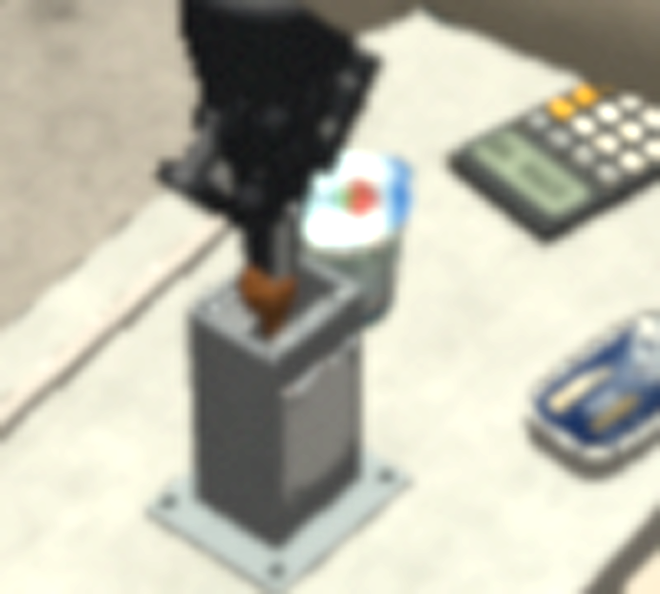

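The head is going down under the fingers and is still about upright. Continuing.

>>> apply_moves:
  targets: "0 0 0.3 0 0 0;0 0 0.6 0 0 0;0 0 0.9 0 0 0;0 0 1.2 0 0 0;0 0 1.2 0 0 0"

```text
t: 11.8
tcp_pos: [0.5351, -0.1206, 0.3126]
orientation: [[0.997, -0.079, -0.001], [-0.079, -0.997, -0.0], [-0.001, 0.001, -1.0]]
contact_force: [-3.0, -0.0, 4.5]
gripper_width: -0.0003
```

>>> apply_moves:
  targets: "0 0 0.3 0 0 0;0 0 0.6 0 0 0;0 0 0.9 0 0 0;0 0 1.2 0 0 0;0 0 1.2 0 0 0"

```text
t: 12.22
tcp_pos: [0.5353, -0.1204, 0.2993]
orientation: [[0.997, -0.079, -0.001], [-0.079, -0.997, 0.0], [-0.001, -0.0, -1.0]]
contact_force: [-0.2, -0.8, 0.6]
gripper_width: 0.0003
```

Run:
```python
from h import *
s=state()
im=env.camera("scene")[:,:,::-1]; a=im[175:265,230:330]; cv2.imwrite("pics/scene12.png",cv2.convertScaleAbs(cv2.resize(a,None,fx=6.6,fy=6.6,interpolation=cv2.INTER_CUBIC),alpha=1.5))
```

```text
t 12.22 pos [ 0.5353 -0.1204  0.2993] yaw -4.5 tilt 0.06 w 0.0003 F [-0.21 -0.76  0.59] q [-0.29  0.18  1.48 -0.    1.49  1.36]
```

View pics/scene12.png

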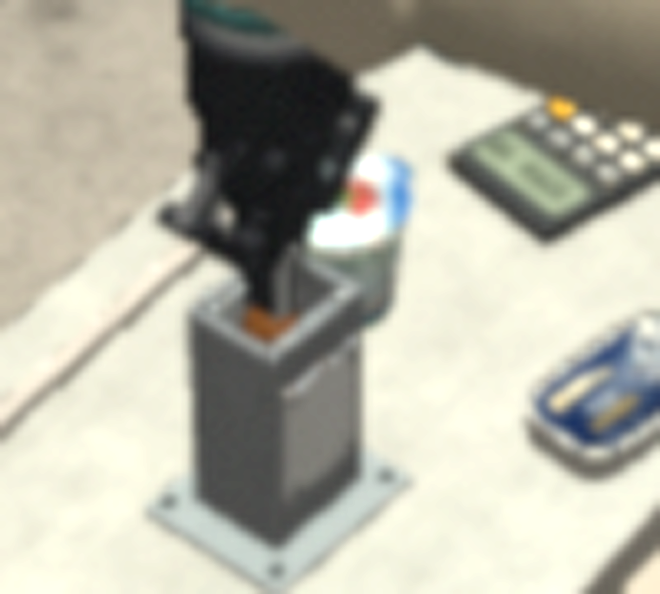

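>>> apply_moves:
  targets: "0 0 0.2 0 0 0;0 0 0.4 0 0 0;0 0 0.6 0 0 0;0 0 0.8 0 0 0;0 0 0.8 0 0 0"

```text
t: 12.68
tcp_pos: [0.5355, -0.1204, 0.2921]
orientation: [[0.997, -0.079, 0.0], [-0.079, -0.997, -0.0], [0.0, 0.0, -1.0]]
contact_force: [0.5, -0.3, 3.0]
gripper_width: -0.0001
```

>>> apply_moves:
  targets: "0 0 0.2 0 0 0;0 0 0.4 0 0 0;0 0 0.6 0 0 0;0 0 0.6 0 0 0"

```text
t: 13.02
tcp_pos: [0.5357, -0.1205, 0.287]
orientation: [[0.997, -0.079, 0.002], [-0.079, -0.997, -0.001], [0.002, 0.0, -1.0]]
contact_force: [0.3, -0.0, 5.1]
gripper_width: -0.0001
```

>>> apply_moves:
  targets: "0 0 0.1 0 0 0;0 0 0.2 0 0 0;0 0 0.2 0 0 0;0 0 0.2 0 0 0"

```text
t: 13.35
tcp_pos: [0.5357, -0.1205, 0.2853]
orientation: [[0.997, -0.079, 0.002], [-0.079, -0.997, -0.001], [0.002, 0.001, -1.0]]
contact_force: [-0.2, -1.0, 8.6]
gripper_width: 0.0
```

>>> apply_moves:
  targets: "0 0 0.1 0 0 0;0 0 0.2 0 0 0;0 0 0.2 0 0 0;0 0 0.2 0 0 0"

```text
t: 13.68
tcp_pos: [0.5357, -0.1205, 0.2831]
orientation: [[0.997, -0.079, 0.002], [-0.079, -0.997, -0.001], [0.002, 0.001, -1.0]]
contact_force: [0.8, -0.2, 6.5]
gripper_width: 0.0001
```

>>> apply_moves:
  targets: "0 0 0.1 0 0 0;0 0 0.15 0 0 0;0 0 0.15 0 0 0"

```text
t: 13.93
tcp_pos: [0.5356, -0.1205, 0.2813]
orientation: [[0.997, -0.079, 0.001], [-0.079, -0.997, -0.0], [0.001, 0.0, -1.0]]
contact_force: [-0.3, 1.1, 6.2]
gripper_width: 0.0003
```

>>> apply_moves:
  targets: "0 0 0.1 0 0 0;0 0 0.15 0 0 0;0 0 0.15 0 0 0"

```text
t: 14.18
tcp_pos: [0.5356, -0.1205, 0.2797]
orientation: [[0.997, -0.079, 0.001], [-0.079, -0.997, -0.0], [0.001, 0.0, -1.0]]
contact_force: [-0.9, -0.8, 5.6]
gripper_width: -0.0
```

>>> apply_moves:
  targets: "0 0 0.1 0 0 0;0 0 0.1 0 0 0;0 0 0.1 0 0 0"

```text
t: 14.43
tcp_pos: [0.5356, -0.1205, 0.2787]
orientation: [[0.997, -0.079, 0.001], [-0.079, -0.997, -0.0], [0.001, 0.0, -1.0]]
contact_force: [0.8, -0.4, 5.8]
gripper_width: 0.0
```

>>> apply_moves:
  targets: "0 0 0.1 0 0 0;0 0 0.1 0 0 0;0 0 0.1 0 0 0"

```text
t: 14.68
tcp_pos: [0.5356, -0.1205, 0.2777]
orientation: [[0.997, -0.079, 0.001], [-0.079, -0.997, -0.0], [0.001, 0.0, -1.0]]
contact_force: [-0.1, 0.4, 4.7]
gripper_width: -0.0
```

>>> apply_moves:
  targets: "0 0 0.1 0 0 0;0 0 0.1 0 0 0;0 0 0.1 0 0 0"

```text
t: 14.93
tcp_pos: [0.5356, -0.1205, 0.2769]
orientation: [[0.997, -0.079, 0.001], [-0.079, -0.997, -0.001], [0.001, 0.0, -1.0]]
contact_force: [0.8, 0.1, 6.2]
gripper_width: 0.0001
```

>>> apply_moves:
  targets: "0 0 0.1 0 0 0;0 0 0.1 0 0 0;0 0 0.1 0 0 0"

```text
t: 15.18
tcp_pos: [0.5356, -0.1205, 0.2762]
orientation: [[0.997, -0.079, 0.002], [-0.079, -0.997, -0.001], [0.002, 0.001, -1.0]]
contact_force: [-0.3, -0.8, 8.0]
gripper_width: -0.0
```

>>> apply_moves:
  targets: "0 0 0.1 0 0 0;0 0 0.1 0 0 0;0 0 0.1 0 0 0"

```text
t: 15.43
tcp_pos: [0.5357, -0.1205, 0.2755]
orientation: [[0.997, -0.079, 0.002], [-0.079, -0.997, -0.001], [0.002, 0.001, -1.0]]
contact_force: [-1.0, 0.7, 8.8]
gripper_width: 0.0002
```

The force is now rising by 2–3 N/mm from TCP z of about 0.277, so that is the pad. Two more steps.

>>> apply_moves:
  targets: "0 0 0.1 0 0 0;0 0 0.1 0 0 0;0 0 0.1 0 0 0"

```text
t: 15.68
tcp_pos: [0.5357, -0.1205, 0.2748]
orientation: [[0.997, -0.079, 0.002], [-0.079, -0.997, -0.001], [0.003, 0.001, -1.0]]
contact_force: [-2.2, -1.4, 10.0]
gripper_width: -0.0002
```

>>> apply_moves:
  targets: "0 0 0.1 0 0 0;0 0 0.1 0 0 0;0 0 0.1 0 0 0"

```text
t: 15.93
tcp_pos: [0.5358, -0.1206, 0.2742]
orientation: [[0.997, -0.079, 0.003], [-0.079, -0.997, -0.001], [0.003, 0.001, -1.0]]
contact_force: [-1.4, -0.3, 12.3]
gripper_width: 0.0004
```

>>> apply_moves:
  targets: "0 0 0.07 0 0 0;0 0 0.07 0 0 0;0 0 0.07 0 0 0;0 0 0.07 0 0 0"

```text
t: 16.27
tcp_pos: [0.5358, -0.1206, 0.2738]
orientation: [[0.997, -0.079, 0.003], [-0.079, -0.997, -0.001], [0.003, 0.001, -1.0]]
contact_force: [-1.9, -0.5, 14.1]
gripper_width: -0.0001
```

Run:
```python
from h import *
s=state()
im=env.camera("scene")[:,:,::-1]; a=im[175:265,230:330]; cv2.imwrite("pics/scene13.png",cv2.convertScaleAbs(cv2.resize(a,None,fx=6.6,fy=6.6,interpolation=cv2.INTER_CUBIC),alpha=1.5))
state()
```

```text
t 16.27 pos [ 0.5358 -0.1206  0.2738] yaw -4.5 tilt 0.21 w -0.0001 F [-1.85 -0.48 14.15] q [-0.29  0.2   1.5  -0.    1.43  1.36]
t 16.32 pos [ 0.5358 -0.1206  0.2738] yaw -4.5 tilt 0.21 w 0.0001 F [-2.93  0.42 14.03] q [-0.29  0.2   1.5  -0.    1.43  1.36]
```

View pics/scene13.png

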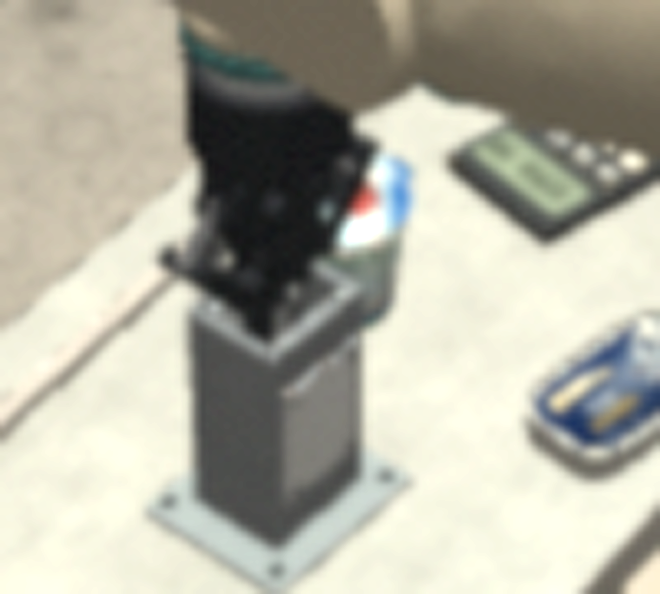

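The force is about 8.4 N above the friction level, so the pad is pressed about 2.8 mm. Now I'll withdraw straight up.

>>> apply_moves:
  targets: "0 0 -0.2 0 0 0;0 0 -0.6 0 0 0;0 0 -1.2 0 0 0;0 0 -1.8 0 0 0;0 0 -2.4 0 0 0"

```text
t: 16.73
tcp_pos: [0.5354, -0.1204, 0.2959]
orientation: [[0.997, -0.079, -0.0], [-0.079, -0.997, 0.0], [-0.0, -0.0, -1.0]]
contact_force: [-0.3, 0.1, 1.4]
gripper_width: -0.0001
```

>>> apply_moves:
  targets: "0 0 -0.6 0 0 0;0 0 -1.2 0 0 0;0 0 -2 0 0 0;0 0 -3.5 0 0 0;0 0 -6 0 0 0;0 0 -9 0 0 0;0 0 -12 0 0 0;0 0 -13 0 0 0;0 0 -13 0 0 0;0 0 -13 0 0 0"

```text
t: 17.57
tcp_pos: [0.5354, -0.1204, 0.4252]
orientation: [[0.997, -0.079, 0.0], [-0.079, -0.997, -0.0], [0.0, 0.0, -1.0]]
contact_force: [-1.0, 0.3, 0.6]
gripper_width: 0.0
```

Run:
```python
from h import *
s=state()
im=env.camera("scene")[:,:,::-1]; cv2.imwrite("pics/scene14f.png",im); a=im[190:250,245:315]; cv2.imwrite("pics/scene14.png",cv2.convertScaleAbs(cv2.resize(a,None,fx=9,fy=9,interpolation=cv2.INTER_CUBIC),alpha=1.4))
```

```text
t 17.57 pos [ 0.5354 -0.1204  0.4252] yaw -4.5 tilt 0.01 w 0.0000 F [-0.98  0.31  0.62] q [-0.29  0.12  1.29 -0.    1.73  1.36]
```

View pics/scene14.png

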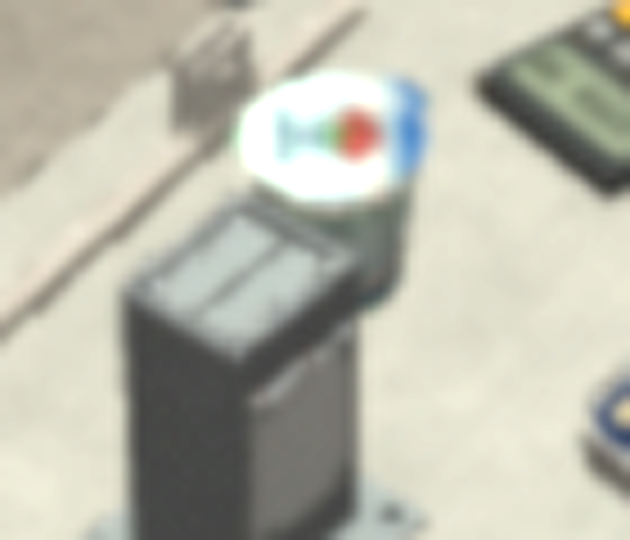

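Run:
```python
from h import *
a=cv2.imread("pics/scene0.png"); b=cv2.imread("pics/scene14f.png")
for n,(x0,x1,y0,y1) in dict(tape=(190,216,272,296),tub=(286,294,198,212),tin=(308,342,220,246),box=(255,290,210,265)).items():
    print(n,cv2.absdiff(a,b)[y0:y1,x0:x1].mean().round(2))
env.sign_off(); s=state()
```

```text
tape 1.82
tub 1.94
tin 1.55
box 1.46
the job is handed in; nothing more can be done
the job is handed in; nothing more can be done
```

I put the stamp into the ink-pad box nearest the robot and handed the job in. No verdict came back.

- **Grasp and insertion:** I gripped the stamp by its head, turned it to the box's angle and pushed the foot through both flaps. The highest force I read there was about 12 N. Released there, it stayed upright in the mouth.
- **Pressing:** With shut fingers I pushed the head down against roughly 6 N of friction until the force began to climb. It rose by about 2.5 N per mm, ending at about 14 N at the wrist. I take that as the pad pressed about 2.8 mm by force, or 3.4 mm by travel, so above the required 1.5 mm and below the 5 mm limit. The head ended about 31 mm below the mouth, within the expected range.
- **Last checks:** After I withdrew, the picture showed both flaps shut and the robot clear of everything. The tape, tub, tin and box matched the first picture, with only noise-level differences.

**Checks that disagreed or could not be made:**
- The visual estimates of the stamp's centre differed by 3 to 7 mm between views. I settled this by comparing the foot with the box in the same picture before inserting it.
- The grip closed to 24.5 mm, not the 28 mm I expected for the head, but nothing slipped.
- The pad and the stamp's final upright stance cannot be seen inside the box. They are inferred from force and depth only.

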